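# Seat the keyed collar on the magnifier's pivot post

## Robot

A 6-joint arm with a two-finger parallel gripper is mounted at the origin on the work surface. World frame = base frame: x ahead of the robot, y to its left, z up, the work surface at z = 0. Lengths are in m, angles in rad, forces in N, time in s.
With the tool pointing down it reaches from about 0.35 to 0.725 m from the base axis. Payload 6 kg.
Tool frame: the origin (TCP) lies between the finger pads; the fingertips stand 11 mm ahead of it and the grasp point (between the pads) lies 8 mm behind it; z points along the fingers, y is the direction in which the jaws open and shut (so a half turn about z gives the same grasp; the last joint's range is limited). The gripper opens to 85 mm and grips with 20 to 120 N. Pads are 22 mm wide; open, the fingers measure 114 mm over their backs; the gripper's body (76 mm by 85 mm) begins 54 mm behind the grasp point. The pads swing forward as they close: fully open they stand 13 mm farther back than shut.
Start: joints at [1.581, 0.04, 0.085, 0, -1.615, -0.334], TCP at [0.191, 0.569, 0.204] pointing down, gripper open.
Joint ranges: [-2.56, 2.56], [-1.29, 2.01], [-1.08, 1.49], [-3.29, 1.98], [-2.81, -0.18], [-2.99, 2.99]. Speed limits (rad/s): [2.57, 2.57, 3.01, 3.14, 3.14, 3.14].

## Interface

Orientations are given as a unit quaternion [w, x, y, z].
In Python, from workcell import robot gives the robot as it stands.
- The arm moves only by the tool servo_tool, never from a script. Its argument "series" is a list of rows, each an object of numbers: "dx", "dy", "dz": the shift along the tool's x, y, z in units of 40 mm (1.0 is 40 mm); "roll": the turn about the tool's z in units of 5 degrees (1.0 is 5 degrees). In form: [{"dx": .., "dy": .., "dz": .., "roll": ..}, ...]. A call has 1 to 12 rows; each row is the pose to reach, as a shift and turn from the pose measured when the call began, along the tool's axes at that moment; what a row does not reach only later rows make up. A row lasts 1/8 s, in which the tool goes at most 62.5 mm and 10.7 degrees, less where a joint would pass 70% of its speed; a pose out of reach is approached as far as the arm can. A call with a gripper value outside its range is refused whole. "fingers" is the gripper's target within -1 to 1 (shut at 1, half-way at 0, fully open at -1), set as the call begins (left out, the last holds). The fingers move at their own pace and stop on an object; "grip_force" is the grip in N (left out, the last holds). Time passes only in rows, so rows that repeat a pose let the fingers close. It gives the time, the measured TCP pose, the force and the opening at its end, in the units of the state.
- robot.get_state(): the state, without advancing time (a new reading comes with each control period).
- robot.grab_frame(name): name is "scene" or "side" or "wrist"; returns (picture, depth): 480x640x3 uint8, red, green, blue; 480x640 float32, m along the optical axis (not along the pixel's ray), 0 where there is no reading.
- robot.calibration(name): a dict with "camera_matrix" (3x3 intrinsics, pixels), "R" (3x3) and "t" (3): a world point X has camera coordinates R X + t. Camera axes: x right, y down, z forward; pixel columns grow to the right and rows downward; lengths in m; the calibration is good to about 2 mm. The wrist camera is an equidistant fisheye: a pixel r from the principal point sees the ray r / f radians off the axis. A picture is of the moment at which its call begins: read the wrist's pose just before it. calibration takes no time and is no camera call; for the wrist camera it gives the pose at the moment of the call.
- robot.finish_job(): hands the job in, once; it reports no verdict.
Trained networks look in the newest picture that a camera, given by its name, has taken for a name from the list of things; names that differ only in an ending like _2 or _b are one class to them, and where a whole thing is asked for, a point or a joint stands for the part that bears it (a point fixed in the world has none). Each returns a list of dicts, best first, with "score" (0 to 1); they miss things now and then, are a little off and sometimes report something else, mostly with a low value. They report only what shows in the picture. A call takes as long as a camera call. They do not tell look-alikes from the thing itself.
- robot.masks_of(camera, name): "pixels" (480x640 bool, what is visible of it) and "xy" ([column, row] in pixels, amid what is visible of it).
The state is a dict: "time": time; "joint_positions": joint angles; "dq": joint speeds; "tau": joint torques, N m; "tcp_pos": TCP position; "ee_rot": TCP orientation; "contact_force": force on the tool from outside, world axes, zero at the start; "torque": the same for the moment, N m; "opening": finger opening in m.
Only numpy, scipy, OpenCV 4.12 (cv2) and the standard library are available. Lean on these libraries where they do the work, as an engineer would, in place of code of your own. Each camera call takes 0.05 s, during which the arm holds its last target. There are 200 camera calls.

## Task

The magnifier's swing arm is off for cleaning: put the aluminium keyed collar back on the D-shaped post of the steel pivot base, turned so that the flat in its bore meets the flat of the post (the two red marks then line up), and let it drop fully home on the base disc. Let go of it, and leave the chrome battery pack and the black suction holder standing where they are.

Things in the scene. Friction and masses are not known exactly. Their poses are not given: they have to be found in the camera images.
- collar_mid (a point): Centre (on axis, half-way up) of the loose aluminium collar standing on the desk: round outside, 50 mm diameter, 40 mm high, 0.12 kg; grip across it at any yaw. Its through bore is a D: 33 mm diameter, one flat 7.5 mm off axis. x points from the axis to the flat, along a red stripe on the top face; z up.
- post_seat (a point): On the axis of the fixed pivot base's post, at its disc's top face (dark steel, 110 mm wide, 18 mm high), where the collar's underside rests. The bright upright post is a D: 27 mm diameter, one flat 5 mm off axis, 46 mm tall from here, top 14 mm tapered to 13 mm to guide the collar. x points out of the flat, along a red stripe on the disc; z up. Slides on within 2 mm and 10 degrees.
- battery_mid (a point): centre (half-way up) of the chrome cylindrical battery pack with black ends, 40 mm in diameter, 64 mm high, standing loose on the desk; a bystander.
- suction_mid (a point): centre (half-way up) of the black rubber suction holder, a round cup foot 60 mm in diameter with a neck and a 36 mm head, 45 mm high, standing loose on the desk; a bystander.
Things that resemble listed ones, but are neither listed nor needed, are in the scene too. What is shaped like the part that bears battery_mid but yellow is not meant.

How it is judged:
At the end, for the whole second after the job is handed in: The collar sits on the post, flat to flat (within 0.5 rad), upright within 0.12 rad, its axis within 8 mm of the post's, its centre less than 24 mm above the disc (20 mm is fully home); battery pack and suction holder are within 30 mm of where they stood, upright within 0.3 rad (horizontal distance between collar_mid and post_seat below 0.008 m and z of collar_mid in the frame of post_seat below 0.024 m and angle between collar_mid's own z axis and vertical below 0.12 rad and angle between the x axis of collar_mid and the x axis of post_seat, either way round below 0.5 rad and distance of each of battery_mid, suction_mid from where it was at the start of the episode below 0.03 m and angle between each of battery_mid, suction_mid's own z axis and vertical below 0.3 rad); the robot touches nothing.
It fails at once if the battery pack was moved by more than 30 mm (distance of battery_mid from where it was at the start of the episode above 0.03 m).
It fails at once if the suction holder was moved by more than 30 mm (distance of suction_mid from where it was at the start of the episode above 0.03 m).
It also fails if it takes over 32 s, if anything falls off the work surface, if the arm or the gripper's body presses on something with over 40 N, if the wrist force passes 120 N, or if a joint passes its speed limit or range.

## Working session

There is one attempt and no reset: what is moved stays moved. The work goes in short steps, Python scripts to look and compute and a tool call to move; the robot and the scene stay as the last step left them, time stands still between calls to the robot, and variables do not carry over. Pictures are saved under pics/ and viewed, about 8 in all and at most 12, crops included, and the job is handed in when it is done.

Besides the shell and the picture viewer there is one more tool, called after ">>>" as name(argument=value, ...) on one line, values as JSON. servo_tool: Moves the arm, as the interface text tells. Its arguments: {"type":"object","properties":{"series":{"type":"array","items":{"type":"object","properties":{"dx":{"type":"number"},"dy":{"type":"number"},"dz":{"type":"number"},"roll":{"type":"number"}}}},"fingers":{"type":"number"},"grip_force":{"type":"number"}},"required":["series"]}

```bash
mkdir -p pics; cat > h.py <<'E'
import numpy as np, cv2
from workcell import robot
def cloud(cam,d,m=None):
    c=robot.calibration(cam);K=np.array(c["camera_matrix"]);R=np.array(c["R"]);t=np.array(c["t"])
    ok=d>0
    if m is not None: ok&=m
    v,u=np.nonzero(ok);z=d[v,u]
    if cam=="wrist":
        a=(u-K[0,2])/K[0,0];b=(v-K[1,2])/K[1,1];r=np.hypot(a,b)+1e-9
        P=np.c_[z*np.tan(r)*a/r,z*np.tan(r)*b/r,z]
    else: P=np.c_[(u-K[0,2])/K[0,0]*z,(v-K[1,2])/K[1,1]*z,z]
    return (P-t)@R,u,v
def save(n,im): cv2.imwrite("pics/"+n,im[...,::-1])
E
python3 - <<'E'
from h import *
ims=[]
for cam in ("scene","side"):
    im,d=robot.grab_frame(cam); ims.append(im); np.savez(cam,im=im,d=d)
    for n in ("collar_mid","post_seat","battery_mid","suction_mid"):
        for r in robot.masks_of(cam,n)[:4]:
            P,u,v=cloud(cam,d,r["pixels"])
            s=f"{cam} {n} {r['score']:.2f} {np.round(r['xy'])} n={r['pixels'].sum()}"
            if len(P): s+=f" med{np.median(P,0).round(3)} lo{np.percentile(P,3,0).round(3)} hi{np.percentile(P,97,0).round(3)}"
            print(s)
save("a.png",ims[0]);save("b.png",ims[1])
print(robot.get_state())
E
```

```text
scene collar_mid 0.94 [322. 204.] n=986 med[0.456 0.05  0.032] lo[0.422 0.028 0.002] hi[0.468 0.073 0.042]
scene post_seat 0.93 [216. 251.] n=3253 med[ 0.532 -0.114  0.018] lo[ 0.482 -0.164  0.004] hi[ 0.574 -0.069  0.056]
scene post_seat 0.73 [308. 311.] n=1472 med[0.659 0.034 0.015] lo[0.634 0.007 0.002] hi[0.676 0.059 0.047]
scene battery_mid 0.97 [455. 241.] n=1055 med[0.541 0.252 0.051] lo[0.517 0.238 0.005] hi[0.548 0.271 0.066]
scene battery_mid 0.64 [459. 203.] n=909 med[0.46  0.263 0.051] lo[0.435 0.25  0.007] hi[0.467 0.283 0.066]
side collar_mid 0.63 [391. 296.] n=1390 med[0.441 0.058 0.034] lo[0.418 0.03  0.002] hi[0.463 0.074 0.043]
side post_seat 0.68 [394. 207.] n=2956 med[ 0.513 -0.108  0.019] lo[ 0.47  -0.161  0.004] hi[ 0.565 -0.068  0.057]
side battery_mid 0.85 [260. 385.] n=1495 med[0.521 0.262 0.062] lo[0.508 0.24  0.004] hi[0.543 0.275 0.067]
side battery_mid 0.58 [314. 432.] n=1509 med[0.442 0.276 0.064] lo[0.427 0.255 0.005] hi[0.461 0.287 0.067]
side suction_mid 0.79 [277. 243.] n=1244 med[0.642 0.04  0.015] lo[0.621 0.01  0.001] hi[0.671 0.059 0.047]
{'time': 0.5, 'joint_positions': array([ 1.58071766e+00,  4.02420598e-02,  8.47692922e-02, -4.46694047e-05,
       -1.61548131e+00, -3.33665073e-01]), 'dq': array([-8.68850011e-04,  5.61563225e-04, -3.44391884e-05,  2.09097710e-03,
       -1.61882085e-03,  6.67621220e-04]), 'tau': array([ 1.62522058e-03, -3.67545855e+01,  3.47158885e+01,  6.92732245e+00,
       -1.10407236e-03, -3.68219375e-06]), 'tcp_pos': array([0.19084948, 0.5688047 , 0.20361168]), 'ee_rot': array([ 8.15272868e-05,  9.86927488e-01, -1.61164905e-01, -8.50057333e-06]), 'contact_force': array([ 0.21997826, -0.01977152,  0.47660617]), 'torque': array([-0.03159938, -0.02728547, -0.02285725]), 'opening': 0.08505953912746178}
```

```bash
python3 - <<'E'
from h import *
a=np.load("scene.npz")["im"];b=np.load("side.npz")["im"]
A=cv2.resize(a[170:340,160:500],(800,400),interpolation=2);B=cv2.resize(b[170:450,200:480],(600,600),interpolation=2)
save("a1.png",A);save("b1.png",B)
E
```

```text
(no output)
```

View pics/a.png

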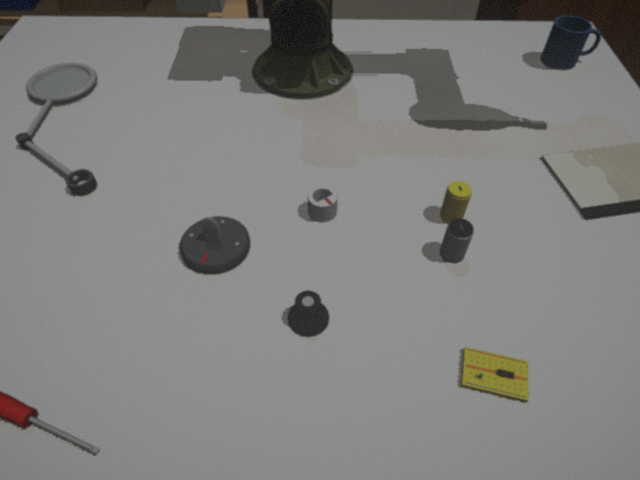

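View pics/b1.png

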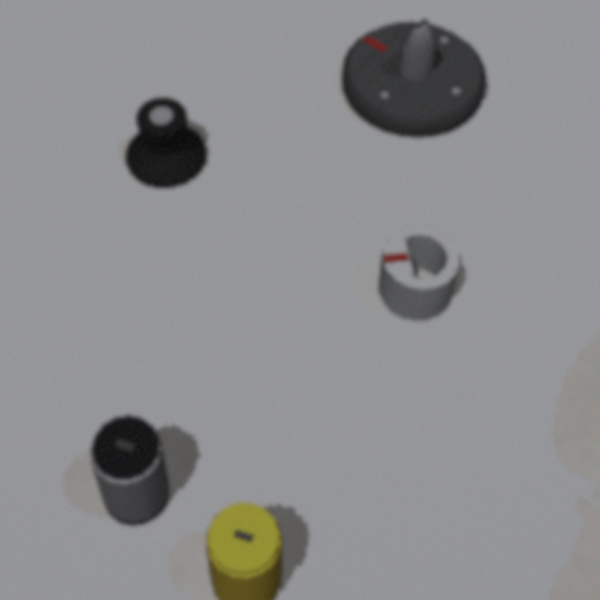

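View pics/a1.png

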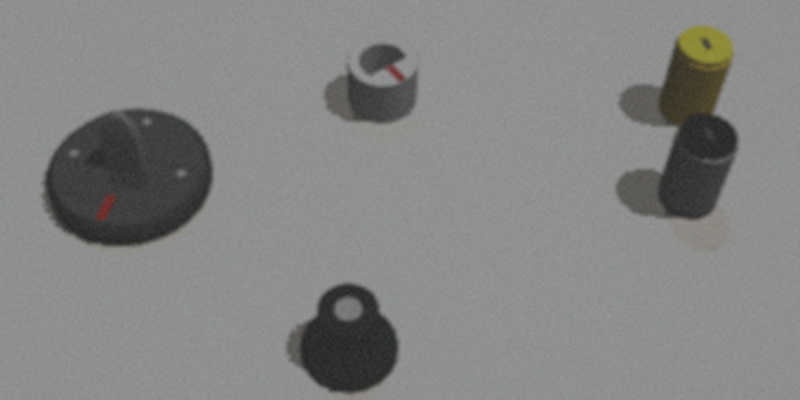

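The collar is at scene pixel (322,204): silver, round, with a red stripe on its top. The base is at (215,245) with a red stripe at (206,257). The suction holder is at (308,313). The chrome battery is at (456,241), and its look-alike is the yellow one at (457,202). The ring at (80,182) belongs to the separate magnifier arm, so it isn't the loose collar. The crop confirms the collar.

```bash
cat >> h.py <<'E'
from scipy.optimize import least_squares
def onplane(cam,u,v,z):
    c=robot.calibration(cam);K=np.array(c["camera_matrix"]);R=np.array(c["R"]);t=np.array(c["t"])
    a=(u-K[0,2])/K[0,0];b=(v-K[1,2])/K[1,1]
    if cam=="wrist":
        r=np.hypot(a,b)+1e-9; a,b=np.tan(r)*a/r,np.tan(r)*b/r
    D=np.c_[a,b,np.ones(len(a))]@R; o=-R.T@t
    return o+D*((z-o[2])/D[:,2])[:,None]
def circ(xy,r):
    x,y,_=[*cv2.minEnclosingCircle(xy.astype(np.float32))[0],0]
    f=lambda p:np.hypot(*(xy-p).T)-r
    return least_squares(f,[x,y],loss="soft_l1",f_scale=.002).x
def analyse(cam,im,d,name,z0,rad):
    i=im.astype(int)
    for r in robot.masks_of(cam,name)[:1]:
        m=r["pixels"]; red=(i[...,0]>i[...,1]+35)&(i[...,0]>i[...,2]+35)&cv2.dilate(m.astype(np.uint8),np.ones((5,5))).astype(bool)
        P,u,v=cloud(cam,d,cv2.erode(m.astype(np.uint8),np.ones((3,3))).astype(bool))
        T=P[abs(P[:,2]-z0)<.005]
        # top face outline: convex hull of top points
        H=cv2.convexHull(T[:,:2].astype(np.float32))[:,0]
        c=circ(H.astype(float),rad) if len(H)>3 else None
        rv,ru=np.nonzero(red); 
        if len(ru)<3: print(cam,name,"no red",c); continue
        Q=onplane(cam,ru,rv,z0)[:,:2]; q=Q.mean(0); w=np.linalg.svd(Q-q)[2][0]
        if w@(q-c)<0: w=-w
        print(cam,name,"score %.2f"%r["score"],"c",c.round(4),"nT",len(T),"zmed",np.median(T[:,2]).round(4),"red",q.round(4),len(ru),"r",np.linalg.norm(q-c).round(4),
         "yaw(c->red) %.1f"%np.degrees(np.arctan2(*(q-c)[::-1])),"yaw(pca) %.1f"%np.degrees(np.arctan2(w[1],w[0])))
E
python3 - <<'E'
from h import *
for cam in("scene","side"):
    im,d=robot.grab_frame(cam)
    analyse(cam,im,d,"collar_mid",.04,.0245)
    analyse(cam,im,d,"post_seat",.018,.0545)
    r=robot.masks_of(cam,"post_seat")
    if r:
        P,_,_=cloud(cam,d,r[0]["pixels"]); T=P[P[:,2]>.035]; print("post pts",len(T),T.mean(0).round(4),T.max(0).round(4),T.min(0).round(4))
E
```

```text
scene collar_mid score 0.93 c [0.4461 0.0503] nT 380 zmed 0.0401 red [0.4539 0.0589] 15 r 0.0116 yaw(c->red) 48.0 yaw(pca) 34.7
scene post_seat score 0.94 c [ 0.5233 -0.119 ] nT 2391 zmed 0.0184 red [ 0.5564 -0.1285] 41 r 0.0344 yaw(c->red) -16.0 yaw(pca) -12.8
post pts 278 [ 0.5234 -0.1177  0.0516] [ 0.5291 -0.1059  0.0671] [ 0.5123 -0.1328  0.0351]
side collar_mid score 0.65 c [0.4413 0.0506] nT 587 zmed 0.0409 red [0.4559 0.0576] 27 r 0.0162 yaw(c->red) 25.7 yaw(pca) 33.8
side post_seat score 0.81 c [ 0.5203 -0.1165] nT 2130 zmed 0.0189 red [ 0.5577 -0.1301] 36 r 0.0398 yaw(c->red) -20.0 yaw(pca) -12.7
post pts 264 [ 0.5162 -0.1132  0.0516] [ 0.5283 -0.1053  0.0671] [ 0.5063 -0.1282  0.035 ]
```

>>> servo_tool(series=[{"dx":1,"dy":1},{"dx":2.1,"dy":2.1},{"dx":3.2,"dy":3.2},{"dx":4.3,"dy":4.4},{"dx":5.4,"dy":5.5},{"dx":6.5,"dy":6.6},{"dx":7.6,"dy":7.7},{"dx":8.6,"dy":8.8},{"dx":9.5,"dy":9.7},{"dx":10.1,"dy":10.3},{"dx":10.1,"dy":10.3},{"dx":10.1,"dy":10.3}], fingers=-1)

```text
invalid input
```

```bash
python3 - <<'E'
from h import *
s=robot.get_state();print(s["time"],s["tcp_pos"],s["ee_rot"],s["joint_positions"].round(3))
im,d=robot.grab_frame("wrist"); save("w1.png",im);np.savez("w1",im=im,d=d)
for n,z,r in(("collar_mid",.04,.0245),("post_seat",.018,.0545)):
    try: analyse("wrist",im,d,n,z,r)
    except Exception as e: print(n,e)
E
```

```text
0.9 [0.19086935 0.56880507 0.20365098] [ 4.95525238e-05  9.86923659e-01 -1.61188365e-01  9.04499331e-06] [ 1.581  0.04   0.085  0.    -1.615 -0.334]
```

View pics/w1.png

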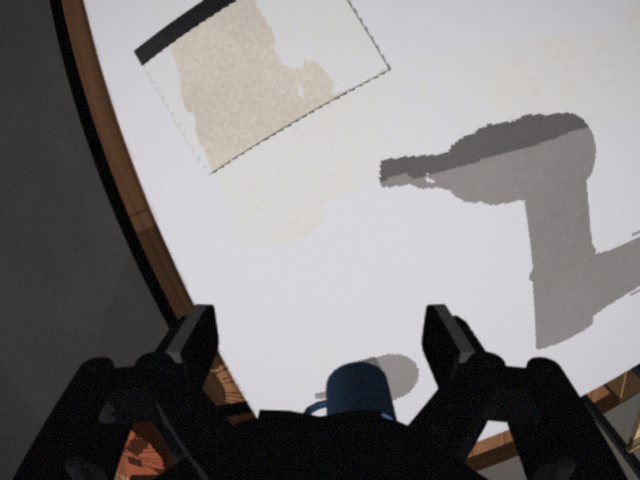

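The wrist picture shows that the arm hasn't moved: the mug is at (358,400) and the book at the upper left. The call was refused, so I'll fill in every field.

>>> servo_tool(series=[{"dx":1,"dy":1,"dz":0,"roll":0},{"dx":2.1,"dy":2.1,"dz":0,"roll":0},{"dx":3.2,"dy":3.2,"dz":0,"roll":0},{"dx":4.3,"dy":4.4,"dz":0,"roll":0},{"dx":5.4,"dy":5.5,"dz":0,"roll":0},{"dx":6.5,"dy":6.6,"dz":0,"roll":0},{"dx":7.6,"dy":7.7,"dz":0,"roll":0},{"dx":8.6,"dy":8.8,"dz":0,"roll":0},{"dx":9.5,"dy":9.7,"dz":0,"roll":0},{"dx":10.1,"dy":10.3,"dz":0,"roll":0},{"dx":10.1,"dy":10.3,"dz":0,"roll":0},{"dx":10.1,"dy":10.3,"dz":0,"roll":0}], fingers=-1, grip_force=40)

```text
time: 2.55
tcp_pos: [0.4427, 0.0499, 0.2037]
ee_rot: [-0.0, 0.987, -0.161, -0.0]
contact_force: [-0.2, 0.2, 0.8]
opening: 0.0855
```

```bash
python3 - <<'E'
from h import *
s=robot.get_state();print(s["time"],s["tcp_pos"],s["ee_rot"],s["joint_positions"].round(3))
im,d=robot.grab_frame("wrist"); save("w2.png",im);np.savez("w2",im=im,d=d)
for n,z,r in(("collar_mid",.04,.0245),("post_seat",.018,.0545)):
    try: analyse("wrist",im,d,n,z,r)
    except Exception as e: print(n,e)
E
```

```text
2.55 [0.44268619 0.04986044 0.20370999] [-5.23851090e-05  9.86893728e-01 -1.61371514e-01 -2.04050702e-05] [ 0.569 -0.382 -0.285 -0.    -1.667  0.678]
wrist collar_mid score 0.85 c [0.4427 0.0493] nT 1321 zmed 0.0394 red [0.4551 0.0588] 116 r 0.0157 yaw(c->red) 37.4 yaw(pca) 35.7
wrist post_seat score 0.68 c [ 0.5203 -0.119 ] nT 7135 zmed 0.0175 red [ 0.558  -0.1282] 130 r 0.0388 yaw(c->red) -13.8 yaw(pca) -12.4
```

View pics/w2.png

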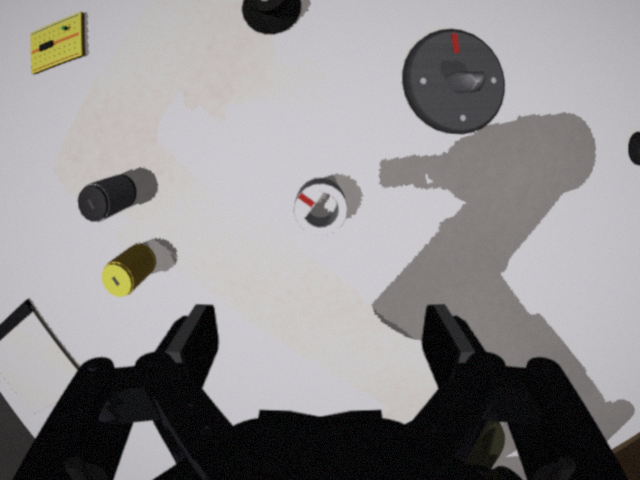

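The wrist view shows the collar at (320,207) directly below the tool and the base at (455,80). All three cameras agree to about 2 mm. Next I'll descend and grip.

>>> servo_tool(series=[{"dx":0,"dy":0,"dz":1,"roll":0},{"dx":0,"dy":0,"dz":2.2,"roll":0},{"dx":0,"dy":0,"dz":3.3,"roll":0},{"dx":0,"dy":0,"dz":4.1,"roll":0},{"dx":0,"dy":0,"dz":4.5,"roll":0},{"dx":0,"dy":0,"dz":4.6,"roll":0},{"dx":0,"dy":0,"dz":4.6,"roll":0}], fingers=-1, grip_force=40)

```text
time: 3.58
tcp_pos: [0.4433, 0.051, 0.021]
ee_rot: [-0.0, 0.987, -0.16, 0.001]
contact_force: [0.6, 1.3, 1.0]
opening: 0.0856
```

>>> servo_tool(series=[{"dx":0,"dy":0,"dz":0,"roll":0},{"dx":0,"dy":0,"dz":0,"roll":0},{"dx":0,"dy":0,"dz":0,"roll":0},{"dx":0,"dy":0,"dz":0,"roll":0},{"dx":0,"dy":0,"dz":0,"roll":0},{"dx":0,"dy":0,"dz":0,"roll":0}], fingers=1, grip_force=40)

```text
time: 4.32
tcp_pos: [0.4433, 0.0509, 0.021]
ee_rot: [-0.0, 0.987, -0.16, 0.001]
contact_force: [0.3, -0.0, -1.1]
opening: -0.0001
```

The fingers read fully shut, so either the grasp missed or the reading is wrong. I'll look before doing anything else.

```bash
python3 - <<'E'
from h import *
s=robot.get_state();print(s["time"],s["tcp_pos"],s["opening"],s["contact_force"])
im,d=robot.grab_frame("wrist"); b,db=robot.grab_frame("side")
B=b[200:360,290:490]
save("w3.png",np.hstack([cv2.resize(im[100:460,100:540],(440,360)),cv2.resize(B,(360,360))]))
for n,z,r in(("collar_mid",.04,.0245),):
  for c,i,dd in(("wrist",im,d),("side",b,db)):
    try: analyse(c,i,dd,n,z,r)
    except Exception as e: print(n,e)
E
```

```text
4.325 [0.44328516 0.05093376 0.02096679] -7.46091938886007e-05 [ 0.31673927 -0.01781709 -1.06300922]
wrist collar_mid score 0.89 c [0.4427 0.0485] nT 3849 zmed 0.0394 red [0.4556 0.0584] 337 r 0.0162 yaw(c->red) 37.5 yaw(pca) 38.0
side collar_mid no red [0.44160101 0.05069157]
```

View pics/w3.png

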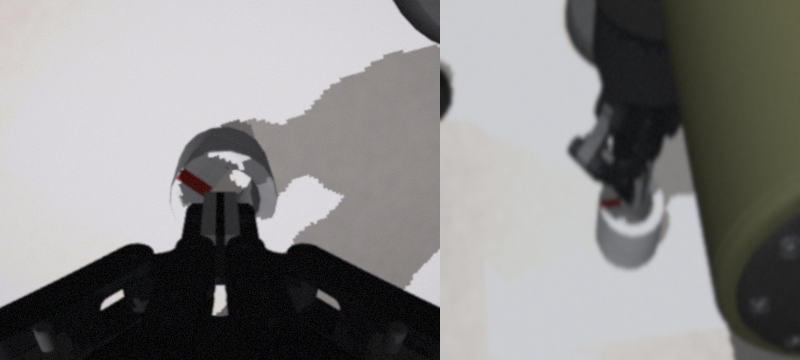

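```bash
python3 - <<'E'
from h import *
s=robot.get_state();print(s["tcp_pos"],s["opening"],s["joint_positions"].round(4))
im,d=robot.grab_frame("wrist")
P,u,v=cloud("wrist",d)
for rr in range(250,420,12):
    print(rr,[(c,P[(u==c)&(v==rr)].round(3).tolist()) for c in(300,312,328)])
c=robot.calibration("wrist");R=np.array(c["R"]);t=np.array(c["t"]);print("cam",-R.T@t,R.round(3).tolist())
i,dd=robot.grab_frame("scene");Q,uu,vv=cloud("scene",dd)
save("s3.png",cv2.resize(i[130:250,240:400],(800,600),interpolation=2))
E
```

```text
[0.44330516 0.05094777 0.02099339] -0.0001948067076671402 [ 5.7090e-01 -3.4370e-01 -5.9130e-01  5.0000e-04 -1.3214e+00  6.7810e-01]
250 [(300, [[0.466, 0.052, 0.031]]), (312, [[0.467, 0.046, 0.038]]), (328, [[0.464, 0.039, 0.038]])]
262 [(300, [[0.464, 0.052, 0.04]]), (312, [[0.462, 0.047, 0.04]]), (328, [[0.459, 0.041, 0.039]])]
274 [(300, [[0.458, 0.054, 0.039]]), (312, [[0.456, 0.049, 0.039]]), (328, [[0.438, 0.047, -0.001]])]
286 [(300, [[0.453, 0.056, 0.04]]), (312, [[0.451, 0.051, 0.039]]), (328, [[0.431, 0.049, -0.001]])]
298 [(300, [[0.447, 0.058, 0.04]]), (312, [[0.454, 0.05, 0.057]]), (328, [[0.453, 0.043, 0.06]])]
310 [(300, [[0.452, 0.055, 0.061]]), (312, [[0.454, 0.05, 0.068]]), (328, [[0.452, 0.044, 0.069]])]
322 [(300, [[0.452, 0.055, 0.071]]), (312, [[0.453, 0.05, 0.076]]), (328, [[0.452, 0.044, 0.076]])]
334 [(300, [[0.455, 0.053, 0.085]]), (312, [[0.453, 0.049, 0.084]]), (328, [[0.452, 0.044, 0.085]])]
346 [(300, [[0.456, 0.052, 0.094]]), (312, [[0.455, 0.049, 0.094]]), (328, [[0.453, 0.044, 0.094]])]
358 [(300, [[0.456, 0.052, 0.1]]), (312, [[0.452, 0.049, 0.097]]), (328, [[0.451, 0.045, 0.097]])]
370 [(300, [[0.456, 0.052, 0.106]]), (312, [[0.447, 0.051, 0.096]]), (328, [[0.446, 0.046, 0.096]])]
382 [(300, [[0.46, 0.049, 0.118]]), (312, [[0.442, 0.053, 0.095]]), (328, [[0.44, 0.048, 0.095]])]
394 [(300, [[0.46, 0.049, 0.122]]), (312, [[0.437, 0.055, 0.095]]), (328, [[0.436, 0.05, 0.096]])]
406 [(300, [[0.457, 0.05, 0.123]]), (312, [[0.435, 0.056, 0.099]]), (328, [[0.434, 0.05, 0.1]])]
418 [(300, [[0.454, 0.051, 0.124]]), (312, [[0.453, 0.049, 0.124]]), (328, [[0.451, 0.045, 0.123]])]
cam [0.51601331 0.02562181 0.19070575] [[-0.316, -0.949, -0.001], [-0.905, 0.301, 0.302], [-0.286, 0.096, -0.953]]
```

View pics/s3.png

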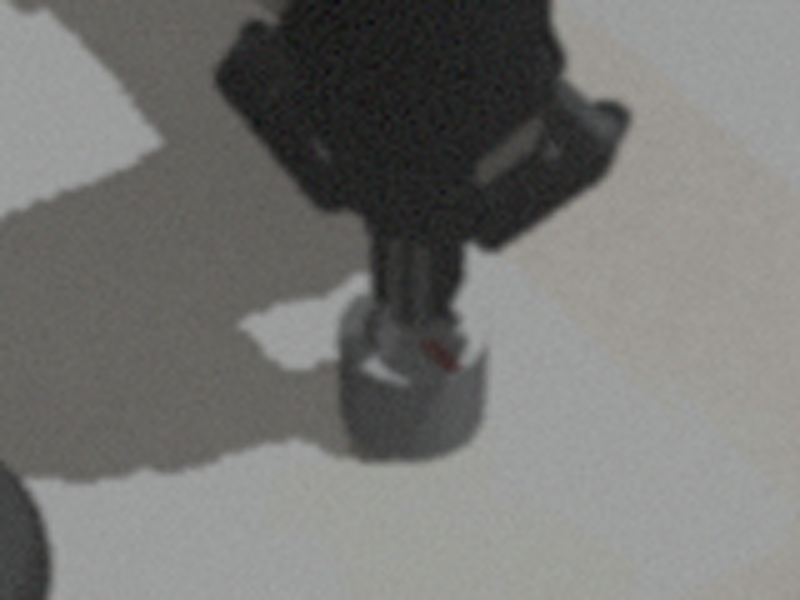

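The picture and the depth agree. The shut fingertips end at z ≈ 0.053, just above the collar, which hasn't moved. The stated tool would put them at 0.010, so the real fingertips sit about 43 mm further back than the TCP figures say. I'll open and go down about 46 mm more, watching the force.

>>> servo_tool(series=[{"dx":0,"dy":0,"dz":0,"roll":0},{"dx":0,"dy":0,"dz":0,"roll":0},{"dx":0,"dy":0,"dz":0,"roll":0},{"dx":0,"dy":0,"dz":0,"roll":0},{"dx":0,"dy":0,"dz":0,"roll":0},{"dx":0,"dy":0.04,"dz":0.4,"roll":0},{"dx":0,"dy":0.04,"dz":0.7,"roll":0},{"dx":0,"dy":0.04,"dz":0.7,"roll":0}], fingers=-1, grip_force=40)

```text
time: 5.62
tcp_pos: [0.4417, 0.0489, -0.0089]
ee_rot: [0.0, 0.987, -0.16, -0.0]
contact_force: [0.6, 0.5, -0.3]
opening: 0.0855
```

```bash
python3 - <<'E'
from h import *
s=robot.get_state();print(s["time"],s["tcp_pos"],s["opening"],s["contact_force"])
im,d=robot.grab_frame("wrist"); b,db=robot.grab_frame("scene")
save("w4.png",np.hstack([cv2.resize(im[100:460,100:540],(440,360)),cv2.resize(b[150:240,270:360],(360,360))]))
P,u,v=cloud("wrist",d)
T=np.array([.949,-.316])
q=(P[:,:2]-s["tcp_pos"][:2]); a=q@T; l=q@np.array([-.316,-.949])
for lo,hi in((-.07,-.03),(.03,.07)):
    k=(abs(a)<.015)&(l>lo)&(l<hi)&(P[:,2]>.004)
    print("finger low z",np.sort(P[k,2])[:400:40].round(3),"inner l",np.abs(l[k]).min().round(3))
E
```

```text
5.625 [ 0.44169012  0.04887349 -0.00886112] 0.085525009588233 [ 0.61156118  0.54561305 -0.31275886]
finger low z [0.033 0.035 0.036 0.037 0.038 0.038 0.039 0.04  0.04  0.041] inner l 0.03
finger low z [0.032 0.035 0.036 0.037 0.037 0.038 0.039 0.04  0.04  0.041] inner l 0.03
```

View pics/w4.png

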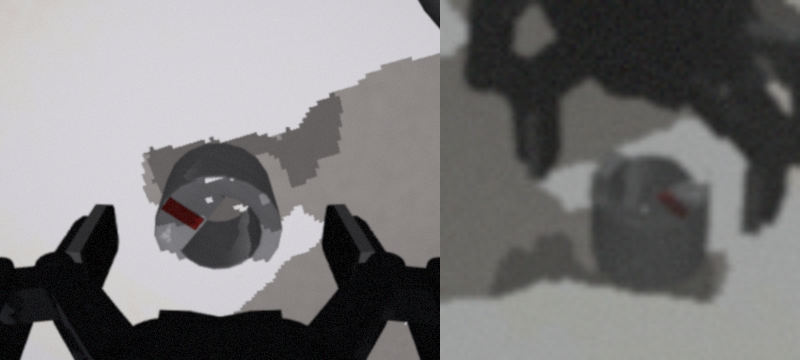

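The open fingertips are at z ≈ 0.033, straddling the collar evenly, and there is no contact force. I'll go 20 mm lower and grip.

>>> servo_tool(series=[{"dx":0.02,"dy":0,"dz":0.25,"roll":0},{"dx":0.02,"dy":0,"dz":0.45,"roll":0},{"dx":0.02,"dy":0,"dz":0.48,"roll":0},{"dx":0.02,"dy":0,"dz":0.48,"roll":0}], fingers=-1, grip_force=40)

```text
time: 6.22
tcp_pos: [0.4436, 0.049, -0.0264]
ee_rot: [-0.0, 0.987, -0.16, 0.001]
contact_force: [-0.6, 1.0, 0.6]
opening: 0.0857
```

>>> servo_tool(series=[{"dx":0,"dy":0,"dz":0,"roll":0},{"dx":0,"dy":0,"dz":0,"roll":0},{"dx":0,"dy":0,"dz":0,"roll":0},{"dx":0,"dy":0,"dz":0,"roll":0},{"dx":0,"dy":0,"dz":0,"roll":0}], fingers=1, grip_force=40)

```text
time: 6.85
tcp_pos: [0.4439, 0.0491, -0.026]
ee_rot: [-0.0, 0.987, -0.16, 0.001]
contact_force: [-0.5, 0.9, 1.6]
opening: 0.0484
```

Gripped at 48 mm. Next I'll lift, move part of the way, roll, and look.

>>> servo_tool(series=[{"dx":0,"dy":0,"dz":-0.5,"roll":0},{"dx":0,"dy":0,"dz":-1.5,"roll":0},{"dx":0,"dy":0,"dz":-2.4,"roll":1},{"dx":0.5,"dy":0.5,"dz":-2.6,"roll":2.5},{"dx":1,"dy":1,"dz":-2.6,"roll":4},{"dx":1.4,"dy":1.5,"dz":-2.6,"roll":6},{"dx":1.5,"dy":1.6,"dz":-2.6,"roll":8},{"dx":1.5,"dy":1.6,"dz":-2.6,"roll":9.5},{"dx":1.5,"dy":1.6,"dz":-2.6,"roll":9.8},{"dx":1.5,"dy":1.6,"dz":-2.6,"roll":9.8}], fingers=1, grip_force=40)

```text
time: 8.1
tcp_pos: [0.4801, -0.0305, 0.0777]
ee_rot: [-0.0, 0.832, -0.554, 0.001]
contact_force: [-0.6, -0.3, 0.4]
opening: 0.0485
```

```bash
python3 - <<'E'
from h import *
s=robot.get_state();print(s["time"],s["tcp_pos"],s["ee_rot"],s["opening"],s["contact_force"])
im,d=robot.grab_frame("wrist"); b,db=robot.grab_frame("scene")
save("w5.png",np.hstack([cv2.resize(im,(560,420)),cv2.resize(b[180:290,170:350][:, :],(240,147))]) if 0 else im)
analyse("wrist",im,d,"post_seat",.018,.0545)
r=robot.masks_of("wrist","collar_mid")
for q in r[:2]:
    P,u,v=cloud("wrist",d,q["pixels"]); zt=np.percentile(P[:,2],90); h,e=np.histogram(P[:,2],60); k=e[h.argmax()]; print(q["score"],q["xy"],"z90",zt.round(4),"mode",k.round(4))
    try: analyse("wrist",im,d,"collar_mid",k,.0245)
    except Exception as e: print(e)
E
```

```text
8.1 [ 0.48014182 -0.03049777  0.07768769] [-4.04850940e-04  8.32443344e-01 -5.54109690e-01  6.05803974e-04] 0.04851826332018642 [-0.58729641 -0.34274156  0.37061051]
wrist post_seat score 0.87 c [ 0.5204 -0.1206] nT 20333 zmed 0.0176 red [ 0.5577 -0.1289] 354 r 0.0382 yaw(c->red) -12.6 yaw(pca) -12.3
0.86 [315.9, 343.3] z90 0.1439 mode 0.141
wrist collar_mid score 0.86 c [ 0.4794 -0.031 ] nT 9939 zmed 0.1432 red [ 0.4945 -0.0321] 626 r 0.0151 yaw(c->red) -4.0 yaw(pca) -13.7
0.59 [313.3, 97.1] z90 0.0191 mode 0.0169
'NoneType' object is not subscriptable
```

View pics/w5.png

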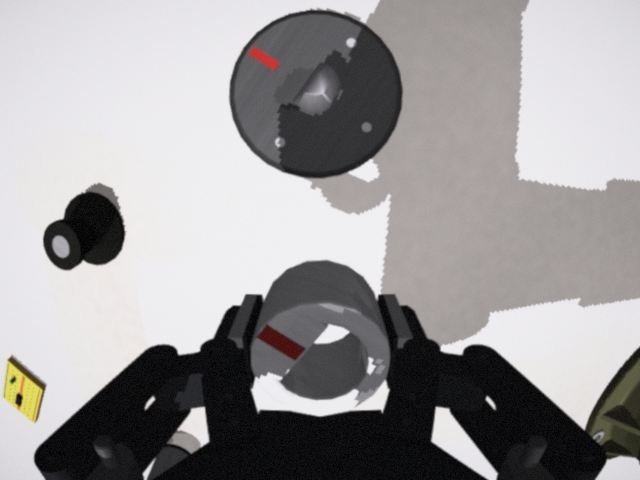

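The collar is held upright with its top at z 0.143. Its stripe is at (280,342) with yaw −13.7°, and the base's stripe is at (264,58) with yaw −12.3°. I'll refine both centres from a single frame.

```bash
cat > ref.py <<'E'
from h import *
from scipy.spatial.transform import Rotation as Ro
s=robot.get_state(); w,x,y,z=s["ee_rot"]; M=Ro.from_quat([x,y,z,w]).as_matrix(); ex,ey=M[:2,0],M[:2,1]; tcp=s["tcp_pos"]
im,d=robot.grab_frame("wrist"); i=im.astype(int)
P,u,v=cloud("wrist",d)
q=(P[:,:2]-tcp[:2]); a=q@ex; l=q@ey
zt=np.median(P[(abs(l)<.018)&(a>.012)&(a<.022)&(P[:,2]>tcp[2]+.055)&(P[:,2]<tcp[2]+.075),2])
k=(abs(P[:,2]-zt)<.003)&(abs(l)<.02)&(a>0)&(a<.04)
A=[]
for b in np.arange(-.016,.017,.002):
    kk=k&(abs(l-b)<.001)
    if kk.sum()>3: A.append(np.percentile(a[kk],98)-np.sqrt(.025**2-b*b))
print("zt",zt,"rim offset along ex",np.round(A,4),"med",np.median(A).round(4))
red=(i[...,0]>i[...,1]+35)&(i[...,0]>i[...,2]+35)
rv,ru=np.nonzero(red)
for nm,zz,rad in(("collar",zt,.01625),("disc",.018,None)):
    Q=onplane("wrist",ru,rv,zz)[:,:2]; qq=Q-tcp[:2]
    near=np.hypot(*qq.T)<.03
    S=Q[near] if nm=="collar" else Q[np.hypot(*(Q-[.5577,-.1289]).T)<.015]
    c=S.mean(0);wv=np.linalg.svd(S-c,full_matrices=False)[2][0]; wv*=np.sign(wv[0]); e=(S-c)@wv
    print(nm,"red c",c.round(4),"yaw %.1f"%np.degrees(np.arctan2(wv[1],wv[0])),"extent",np.ptp(e).round(4))
    if rad: o=c-rad*wv-tcp[:2]; print(" centre offset ex,ey",(o@ex).round(4),(o@ey).round(4))
m=cv2.erode(robot.masks_of("wrist","post_seat")[0]["pixels"].astype(np.uint8),np.ones((3,3))).astype(bool)
D,_,_=cloud("wrist",d,m)
T=D[abs(D[:,2]-.018)<.004]; H=cv2.convexHull(T[:,:2].astype(np.float32))[:,0].astype(float)
f=least_squares(lambda p:np.hypot(*(H-p[:2]).T)-p[2],[.52,-.12,.055],loss="soft_l1",f_scale=.001).x; print("disc fit",f.round(4))
for lo,hi in((.03,.04),(.04,.05),(.05,.058),(.058,.07)):
    t=D[(D[:,2]>lo)&(D[:,2]<hi)&(np.hypot(*(D[:,:2]-f[:2]).T)<.025)]
    if len(t): 
        fx=np.array([np.cos(np.radians(-12.5)),np.sin(np.radians(-12.5))]); fy=np.array([-fx[1],fx[0]])
        g=(t[:,:2]-f[:2]); print("post",lo,len(t),"along flat normal",np.percentile(g@fx,[2,98]).round(4),"across",np.percentile(g@fy,[2,98]).round(4))
print("TCP shift needed to disc, ex ey (mm):",((f[:2]-tcp[:2])@ex*1e3).round(1),((f[:2]-tcp[:2])@ey*1e3).round(1), tcp.round(4))
E
python3 ref.py
```

```text
zt 0.14326215824042215 rim offset along ex [-0.002  -0.0016 -0.0013 -0.0014 -0.0014 -0.001  -0.0009 -0.0008 -0.0009
 -0.0006 -0.0006 -0.0006 -0.0004 -0.0002  0.0002  0.0001  0.0001] med -0.0008
collar red c [ 0.4948 -0.0336] yaw -13.7 extent 0.0152
 centre offset ex,ey -0.0011 0.001
disc red c [ 0.5574 -0.1289] yaw -12.0 extent 0.0208
disc fit [ 0.5202 -0.1208  0.0529]
post 0.03 22 along flat normal [-0.0133 -0.0016] across [0.0016 0.0132]
post 0.04 74 along flat normal [-0.0131  0.0052] across [-0.0131  0.013 ]
post 0.05 703 along flat normal [-0.0126  0.0047] across [-0.0121  0.0123]
post 0.058 711 along flat normal [-0.0087  0.0027] across [-0.0083  0.0083]
TCP shift needed to disc, ex ey (mm): 98.8 -2.0 [ 0.4804 -0.0305  0.0781]
```

All estimates agree: the post's axis is at (0.520,−0.121), and the collar's axis is offset from the TCP by about (−1,+1) mm. I'll move over the post and recheck.

>>> servo_tool(series=[{"dx":0.6,"dy":0,"dz":0,"roll":0},{"dx":1.4,"dy":-0.05,"dz":0,"roll":-0.2},{"dx":2.1,"dy":-0.08,"dz":0,"roll":-0.3},{"dx":2.45,"dy":-0.08,"dz":0.2,"roll":-0.3},{"dx":2.5,"dy":-0.08,"dz":0.5,"roll":-0.3},{"dx":2.5,"dy":-0.08,"dz":0.6,"roll":-0.3},{"dx":2.5,"dy":-0.08,"dz":0.6,"roll":-0.3},{"dx":2.5,"dy":-0.08,"dz":0.6,"roll":-0.3}], fingers=1, grip_force=40)

```text
time: 9.5
tcp_pos: [0.5221, -0.1211, 0.0547]
ee_rot: [-0.001, 0.839, -0.543, 0.001]
contact_force: [-0.1, 0.1, -0.9]
opening: 0.0489
```

```bash
python3 ref.py; python3 - <<'E'
from h import *
s=robot.get_state();print(s["time"],s["contact_force"])
im,_=robot.grab_frame("wrist");save("w6.png",cv2.resize(im[120:440,160:480],(600,600)))
E
```

```text
zt 0.11990956812717132 rim offset along ex [-0.0016 -0.0018 -0.0014 -0.0014 -0.0014 -0.0012 -0.0009 -0.001  -0.0009
 -0.0007 -0.0005 -0.0005 -0.0005 -0.0003  0.0001  0.0002  0.0002] med -0.0009
collar red c [ 0.5365 -0.1239] yaw -12.0 extent 0.0152
 centre offset ex,ey -0.0011 0.001
disc red c [ 0.5575 -0.1289] yaw -12.2 extent 0.0205
disc fit [ 0.5209 -0.1219  0.0528]
post 0.03 142 along flat normal [-0.0066  0.0048] across [-0.0131 -0.0051]
post 0.04 80 along flat normal [-0.004   0.0046] across [-0.0132 -0.0093]
TCP shift needed to disc, ex ey (mm): 0.2 1.4 [ 0.5221 -0.1211  0.0547]
9.6 [ 0.49269148 -0.44247494 -1.36849463]
```

View pics/w6.png

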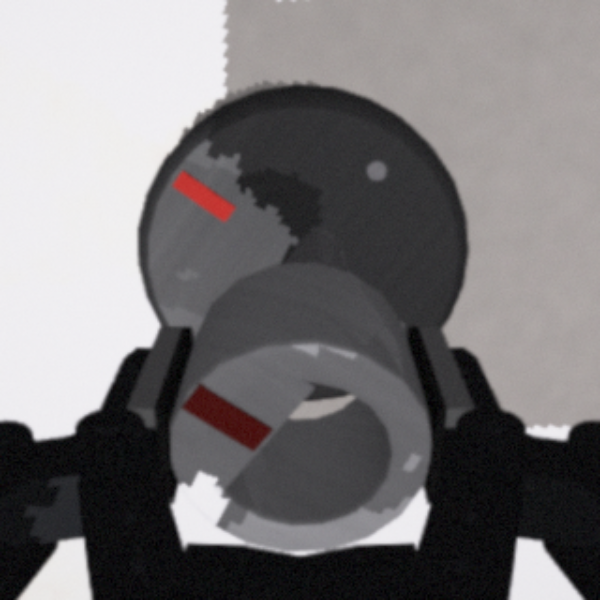

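The stripes line up (−12.0° against −12.2°), the centre error is under 1 mm, and the collar's underside is at z 0.080. I'll lower it.

>>> servo_tool(series=[{"dx":0,"dy":0.015,"dz":0.15,"roll":0},{"dx":0,"dy":0.015,"dz":0.3,"roll":0},{"dx":0,"dy":0.015,"dz":0.4,"roll":0},{"dx":0,"dy":0.015,"dz":0.5,"roll":0},{"dx":0,"dy":0.015,"dz":0.6,"roll":0},{"dx":0,"dy":0.015,"dz":0.7,"roll":0},{"dx":0,"dy":0.015,"dz":0.8,"roll":0},{"dx":0,"dy":0.015,"dz":0.8,"roll":0}], fingers=1, grip_force=40)

```text
time: 10.65
tcp_pos: [0.5214, -0.1216, 0.0222]
ee_rot: [-0.001, 0.839, -0.544, 0.001]
contact_force: [-0.2, 1.4, -1.0]
opening: 0.0484
```

>>> servo_tool(series=[{"dx":0,"dy":0,"dz":0.1,"roll":0},{"dx":0,"dy":0,"dz":0.2,"roll":0},{"dx":0,"dy":0,"dz":0.3,"roll":0},{"dx":0,"dy":0,"dz":0.4,"roll":0},{"dx":0,"dy":0,"dz":0.5,"roll":0},{"dx":0,"dy":0,"dz":0.6,"roll":0},{"dx":0,"dy":0,"dz":0.67,"roll":0},{"dx":0,"dy":0,"dz":0.67,"roll":0}], fingers=1, grip_force=40)

```text
time: 11.65
tcp_pos: [0.5213, -0.1215, -0.0049]
ee_rot: [-0.001, 0.839, -0.544, 0.001]
contact_force: [0.6, -0.2, -0.9]
opening: 0.0483
```

Collar underside is about 2 mm above the disc with no force, so I'll release, let it drop and rise.

>>> servo_tool(series=[{"dx":0,"dy":0,"dz":0,"roll":0},{"dx":0,"dy":0,"dz":0,"roll":0},{"dx":0,"dy":0,"dz":0,"roll":0},{"dx":0,"dy":0,"dz":0,"roll":0},{"dx":0,"dy":0,"dz":0,"roll":0},{"dx":0,"dy":0,"dz":-0.5,"roll":0},{"dx":0,"dy":0,"dz":-1.5,"roll":0},{"dx":0,"dy":0,"dz":-2.5,"roll":0},{"dx":-0.5,"dy":0,"dz":-3.5,"roll":0},{"dx":-1,"dy":0,"dz":-3.5,"roll":0},{"dx":-1,"dy":0,"dz":-3.5,"roll":0}], fingers=-1, grip_force=40)

```text
time: 13.02
tcp_pos: [0.5047, -0.0842, 0.1357]
ee_rot: [-0.001, 0.84, -0.543, 0.001]
contact_force: [-0.5, 0.2, -0.0]
opening: 0.0854
```

```bash
python3 - <<'E'
from h import *
s=robot.get_state();print(s["time"],s["tcp_pos"],s["contact_force"])
im,d=robot.grab_frame("wrist");save("w7.png",im)
try: analyse("wrist",im,d,"collar_mid",.058,.0245)
except Exception as e: print(e)
for cam in("side","wrist"):
    i,dd=robot.grab_frame(cam)
    for n in("battery_mid","suction_mid"):
        for r in robot.masks_of(cam,n)[:2]:
            P,_,_=cloud(cam,dd,r["pixels"]);print(cam,n,round(r["score"],2),np.round(r["xy"]),np.median(P,0).round(3))
E
```

```text
13.025 [ 0.5046787  -0.08419093  0.13568022] [-0.47346955  0.17338048 -0.04755997]
wrist collar_mid score 0.73 c [ 0.5205 -0.1226] nT 2356 zmed 0.0565 red [ 0.5353 -0.1255] 190 r 0.0151 yaw(c->red) -11.2 yaw(pca) -12.7
side battery_mid 0.72 [317. 433.] [0.442 0.275 0.064]
side battery_mid 0.59 [259. 384.] [0.521 0.262 0.062]
side suction_mid 0.74 [275. 240.] [0.642 0.04  0.016]
wrist suction_mid 0.6 [128. 272.] [0.643 0.021 0.015]
```

View pics/w7.png

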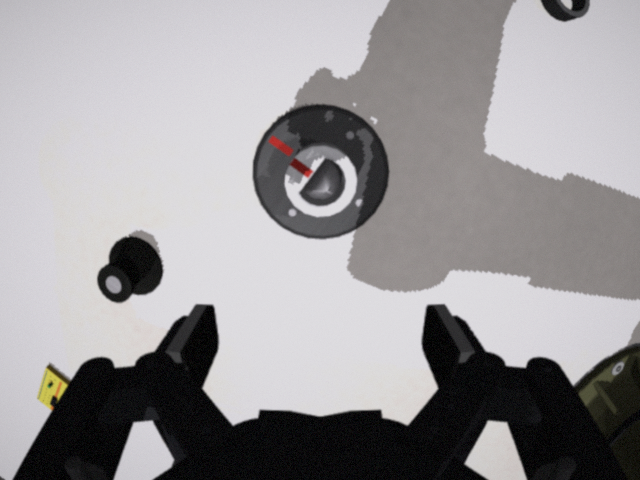

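The collar is on the post at (320,181). The two red stripes line up at (281,145) and (301,168). Its top measures z ≈ 0.0565, against 0.058 for fully home. The bystanders haven't moved, so I'll hand in the job.

```bash
python3 -c "
from workcell import robot
print(robot.finish_job())"
```

```text
the job is handed in; nothing more can be done
None
```

The collar is on the D-post with its flat against the post's flat. It has been let go, and the job is handed in at about 13.5 s on the robot's clock.

**Collar:**

| Check | Measured | Target |
|---|---|---|
| Yaw of the collar's stripe | −12.7° | about −12.2° (the base's stripe) |
| Axis distance from the post's axis | about 2 mm | under 8 mm |
| Height of its top face | z ≈ 0.0565 | 0.058 when fully home |

The height matches fully home to within the camera's accuracy. I didn't measure tilt separately; it looked upright in the last picture.

**Bystanders:** the side camera puts the battery pack and the suction holder where they stood at the start, to within about 1 mm. The gripper was clear of everything, with no contact force.

**What failed or disagreed:**
- **First move call:** it was refused because some row fields were left out; the arm did not move.
- **First grip:** it closed on air just above the collar. The camera depth showed the real fingertips about 43 mm further back than the stated tool figures. I went lower by the measured position and the second grip held.
- **Suction holder:** the final wrist view gave y = 0.021 for it, against 0.040 from the side camera. I took this as the wrist camera seeing a different part of it, because the side reading matched the start.

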